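# Square up the rocking forming stand on the box-wrapping table

### The job

The forming stand with the orange block was put down askew, with two of its feet up on the flat metal strip, so it tilts and rocks. Turn it where it stands, without lifting it high or shifting it along, until it straddles the strip squarely (either way round) with all four feet flat on the green table, and let go. Leave the blue and the yellow stand as they are.

Things in the scene. Friction and masses are not known exactly. Their poses are not given: they have to be found in the camera images.
- orange_stand_block (a point): Centre of the orange block (grip its width): 90 long (x), 44 wide (y), 55 high (z, up). Mid-top of a loose 450 g stand: plywood top 120 x 120, upper face 27 mm below this point; four round feet, 16 wide, at x, y = +-45, undersides 79.5 mm below this point. Steel corner stop 26 x 26 x 16 on the top at +45, +45; stand leans that way 7 degrees at the start, x axis 35-55 degrees off the strip's.
- blue_stand_block (a point): Centre of the blue block of another stand, alike but for the colour, which already straddles the strip with all four feet down. Axes and sizes as for the orange one. Leave it alone.
- yellow_stand_block (a point): Centre of the yellow block of another stand, alike but for the colour, which already straddles the strip with all four feet down. Axes and sizes as for the orange one. Leave it alone.
- strip: Flat bare aluminium strip fixed on the green table: 660 mm long (y), 30 wide (x), 8 high. Origin: middle of its underside, at table height; z up. Three stands stand along it about 200 mm apart in any order, their middles over its centre line to about 10 mm; 74 mm lie free between a stand's feet.

How it is judged:
By the outcome, as a careful person would: the job done as asked, in the order asked, and still so for the second after the job is handed in, with the robot touching nothing.
It also fails if it takes over 32 s, if anything falls off the work surface, if the arm or the gripper's body presses on something with over 40 N, if the wrist force passes 120 N, or if a joint passes its speed limit or range.

### The arm

A 6-joint arm with a two-finger parallel gripper is mounted at the origin on the work surface. World frame = base frame: x ahead of the robot, y to its left, z up, the work surface at z = 0. Lengths are in m, angles in degrees, forces in N, time in s.
With the tool pointing down it reaches from about 0.25 to 0.725 m from the base axis. Payload 9.7 kg.
Tool frame: the origin (TCP) lies midway between the tips of the shut fingers; the grasp point (between the pads) lies 19 mm behind it; z points along the fingers, x is the direction in which the jaws open and shut, and the axes are right-handed (so a half turn about z gives the same grasp; the last joint's range is limited). The gripper opens to 85 mm and grips with 20 to 120 N. Pads are 22 mm wide; open, the fingers measure 114 mm over their backs; the gripper's body (76 mm by 85 mm) begins 54 mm behind the grasp point. The pads swing forward as they close: fully open they stand 13 mm farther back than shut.
Start: joints at [68.583, 4.979, 10.078, 95.1, 0, 90], TCP at [0.201, 0.512, 0.231] pointing down, gripper open.
Joint ranges: [-179.16, 179.16], [-48.56, 103.87], [-65.8, 70.77], [-126.05, 130.52], [-82.76, 87.17], [-180, 180]. Speed limits (degrees/s): [127.2, 127.2, 147.25, 180, 180, 180].

### API

Orientations are given as [roll, pitch, yaw] about the fixed x, y, z axes, in that order (R = Rz(yaw) Ry(pitch) Rx(roll)).
In Python, from workcell import bot, optics gives the robot as it stands.
- The arm moves only by the shell command python3 -m creep 'ROWS' [FORCE]. ROWS is JSON, a list of rows, each a list of 7 numbers: the shift along the tool's x, y, z in m, then the turn, a rotation vector about the tool's x, y, z in rad, then the opening, from 0 (shut) to 1 (fully open). A call has 1 to 8 rows; each row is the pose to reach, as a shift and turn from the pose commanded when the call began, along the tool's axes at that moment; what a row does not reach only later rows make up. A row lasts 1/10 s, in which the tool goes at most 50 mm and 8.59 degrees, less where a joint would pass 70% of its speed; a pose out of reach is approached as far as the arm can. A call with a gripper value outside its range is refused whole. The fingers move at their own pace and stop on an object; FORCE is the grip in N (left out, the last holds). Time passes only in rows, so rows that repeat a pose let the fingers close. It gives the time, the measured TCP pose, the force and the opening at its end, in the units of the state.
- bot.get_obs(): the state, without advancing time (a new reading comes with each control period).
- optics.camera(name): name is "scene" or "side" or "wrist"; returns the picture (480x640x3 uint8, red, green, blue); there is no depth.
- optics.camera_params(name): a dict with "camera_matrix" (3x3 intrinsics, pixels), "R" (3x3) and "t" (3): a world point X has camera coordinates R X + t; the wrist camera has in their place "mount" (4x4, takes a point from camera to tool coordinates, whose origin is the TCP and whose axes are the tool frame's). Camera axes: x right, y down, z forward; pixel columns grow to the right and rows downward; lengths in m; the calibration is good to about 2 mm. A picture is of the moment at which its call begins: read the wrist's pose just before it. camera_params takes no time and is no camera call.
- bot.job_done(): hands the job in, once; it reports no verdict.
The state is a dict: "time": time; "q": joint angles; "qd": joint speeds; "joint_efforts": joint torques, N m; "ee_pos": TCP position; "tcp_rot": TCP orientation; "wrist_force": force on the tool from outside, world axes, zero at the start; "torque": the same for the moment, N m; "opening": finger opening in m.
Only numpy, scipy, OpenCV 4.12 (cv2) and the standard library are available. Lean on these libraries where they do the work, as an engineer would, in place of code of your own. Each camera call takes 0.05 s, during which the arm holds its last target.

## Working session

There is one attempt and no reset: what is moved stays moved. The work goes in short steps, Python scripts to look and compute and a shell command to move; the robot and the scene stay as the last step left them, time stands still between calls to the robot, and variables do not carry over. Pictures are saved under pics/ and viewed, and the job is handed in when it is done.

```bash
ls; mkdir -p pics; python3 - <<'E'
from workcell import bot, optics
import cv2, numpy as np
print(bot.get_obs())
for n in ["scene","side","wrist"]:
    im=optics.camera(n); cv2.imwrite(f"pics/{n}0.png",im[:,:,::-1]); print(n,{k:np.round(v,4).tolist() for k,v in optics.camera_params(n).items()})
E
```

```text
pics
{'time': 0.0, 'q': array([ 6.85827762e+01,  5.00932713e+00,  1.00336943e+01,  9.51006101e+01,
       -9.48944925e-04,  9.00010342e+01]), 'qd': array([-0.00400851,  0.01494836, -0.04243592, -0.02940578,  0.00939805,
        0.04067323]), 'joint_efforts': array([-3.71671291e-06, -5.20390391e+01,  4.64807189e+01,  1.62577943e-02,
       -1.62533922e-05, -2.90986111e-05]), 'ee_pos': array([0.20075142, 0.51179139, 0.23059329]), 'tcp_rot': array([1.79999050e+02, 7.62429635e-02, 6.85817420e+01]), 'wrist_force': array([ 0.04250759,  0.20387074, -0.04791528]), 'torque': array([ 0.0447038 , -0.00015654, -0.0036445 ]), 'opening': 0.085572208338871}
scene {'camera_matrix': [[517.1468, 0.0, 319.4152], [0.0, 517.1468, 235.8889], [0.0, 0.0, 1.0]], 'R': [[-0.8754, 0.4832, -0.015], [0.4037, 0.7135, -0.5727], [-0.266, -0.5074, -0.8196]], 't': [0.4772, -0.1812, 0.9821]}
side {'camera_matrix': [[465.8157, 0.0, 320.578], [0.0, 465.8157, 242.3671], [0.0, 0.0, 1.0]], 'R': [[-0.9018, -0.4321, -0.0008], [-0.2847, 0.5955, -0.7512], [0.3251, -0.6772, -0.6601]], 't': [0.4891, 0.2071, 0.5319]}
wrist {'camera_matrix': [[410.8633, 0.0, 321.3202], [0.0, 410.8633, 245.0076], [0.0, 0.0, 1.0]], 'mount': [[1.0, -0.0001, 0.0012, -0.0006], [-0.0003, 0.9545, 0.2981, -0.0758], [-0.0012, -0.2981, 0.9545, -0.1434], [0.0, 0.0, 0.0, 1.0]]}
```

View pics/scene0.png

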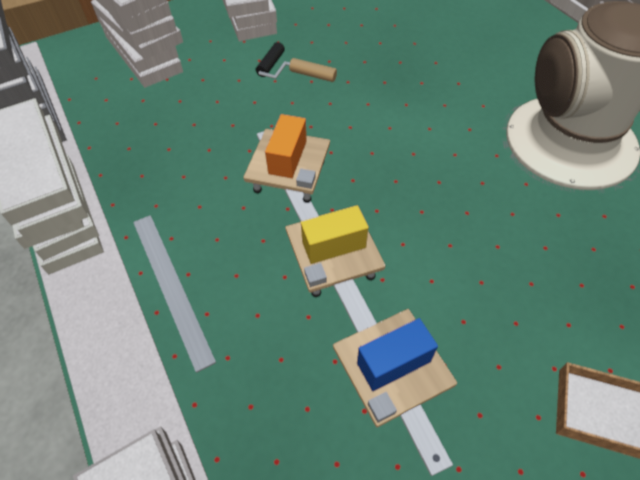

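View pics/side0.png

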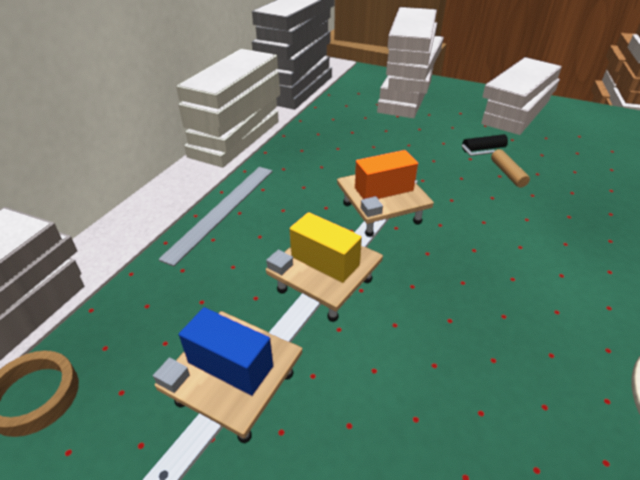

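View pics/wrist0.png

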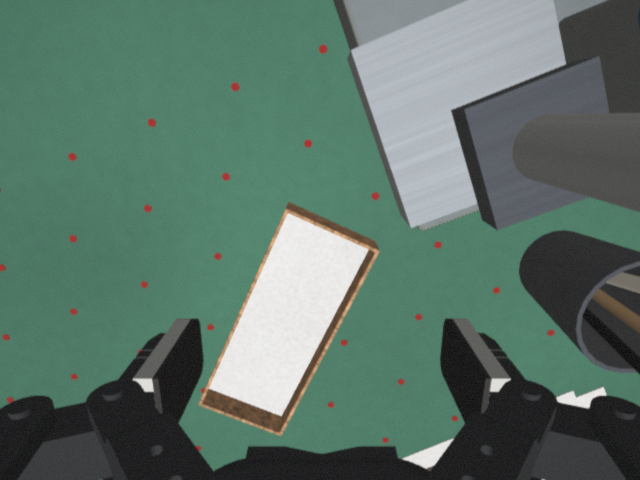

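The scene camera shows orange at about (287,147), yellow at (335,235) and blue at (397,355). The corner stop is at (306,178). I'll enlarge the orange stand and the strip.

```bash
python3 - <<'E'
import cv2
a=cv2.imread('pics/scene0.png');b=cv2.imread('pics/side0.png')
def g(im,x,y,w,h,s,n):
    c=cv2.resize(im[y:y+h,x:x+w],None,fx=s,fy=s,interpolation=cv2.INTER_CUBIC)
    for i in range(0,w,10):
        cv2.line(c,(i*s,0),(i*s,6 if i%50 else 14),(255,255,255),1)
        if i%20==0: cv2.putText(c,str(x+i),(i*s,24),0,.4,(255,255,255),1)
    for i in range(0,h,10):
        cv2.line(c,(0,i*s),(6,i*s),(255,255,255),1)
        if i%20==0: cv2.putText(c,str(y+i),(8,i*s+4),0,.4,(255,255,255),1)
    cv2.imwrite(n,c)
g(a,230,105,115,110,5,'pics/sc_or.png')
g(b,325,140,125,110,5,'pics/sd_or.png')
g(a,240,110,240,370,2,'pics/sc_strip.png') if 0 else None
E
```

```text
(no output)
```

View pics/sc_or.png

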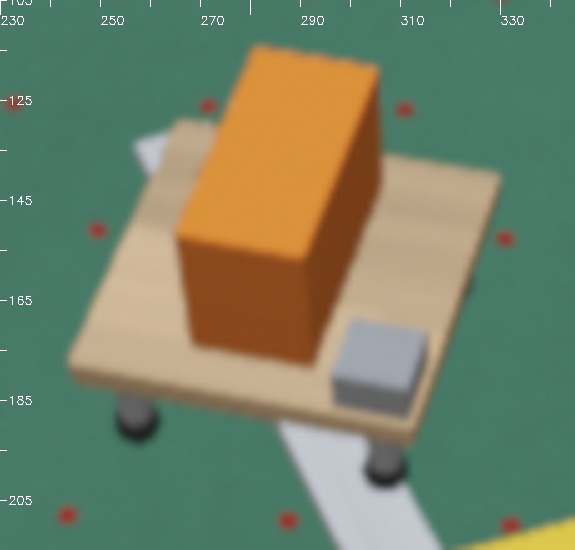

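View pics/sd_or.png

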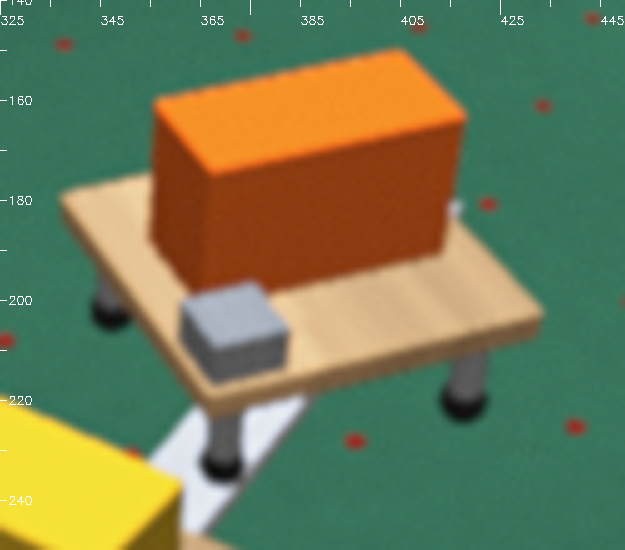

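The crops are clear. The stop corner (+x,+y) points toward the yellow stand, and that foot and the opposite one are over the strip. Next I'll read the strip and the other stands.

```bash
cat > h.py <<'E'
import cv2,numpy as np
from workcell import bot,optics
def g(im,x,y,w,h,s,n):
    c=cv2.resize(im[y:y+h,x:x+w],None,fx=s,fy=s,interpolation=cv2.INTER_CUBIC)
    for i in range(0,w,10):
        cv2.line(c,(i*s,0),(i*s,6),(255,255,255),1)
        if i%20==0: cv2.putText(c,str(x+i),(i*s,18),0,.4,(255,255,255),1)
    for i in range(0,h,10):
        cv2.line(c,(0,i*s),(6,i*s),(255,255,255),1)
        if i%20==0: cv2.putText(c,str(y+i),(8,i*s+4),0,.4,(255,255,255),1)
    cv2.imwrite(n,c)
P={n:{k:np.array(v) for k,v in optics.camera_params(n).items()} for n in("scene","side")}
def proj(n,X):
    p=P[n];c=np.atleast_2d(X)@p["R"].T+p["t"];c=c@p["camera_matrix"].T
    return c[:,:2]/c[:,2:]
def back(n,uv,z):
    p=P[n];d=p["R"].T@np.linalg.solve(p["camera_matrix"],[uv[0],uv[1],1]);o=-p["R"].T@p["t"]
    return o+d*(z-o[2])/d[2]
E
python3 - <<'E'
from h import *
a=cv2.imread('pics/scene0.png');b=cv2.imread('pics/side0.png')
g(a,390,395,75,80,6,'pics/s1.png')
g(a,280,180,110,150,4,'pics/s2.png')
g(b,130,270,250,210,3,'pics/s3.png')
E
```

```text
(no output)
```

View pics/s1.png

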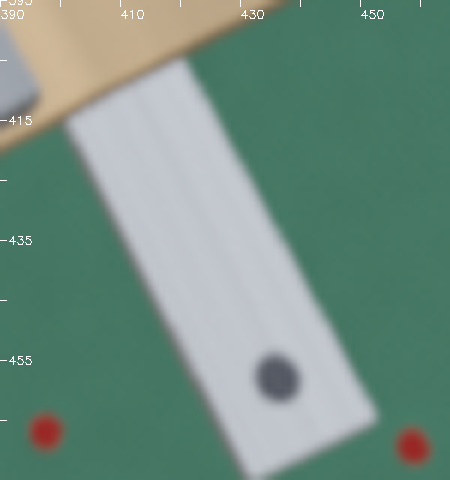

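View pics/s2.png

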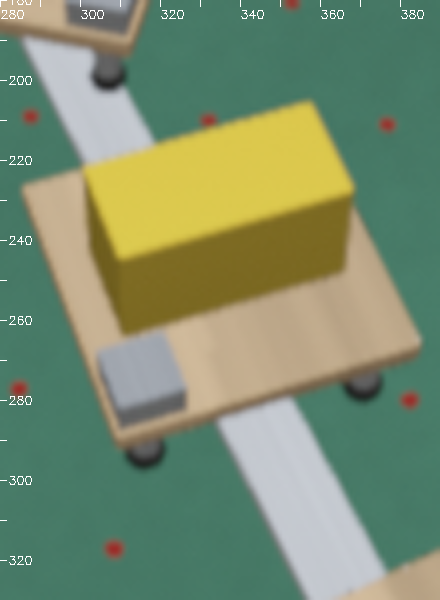

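View pics/s3.png

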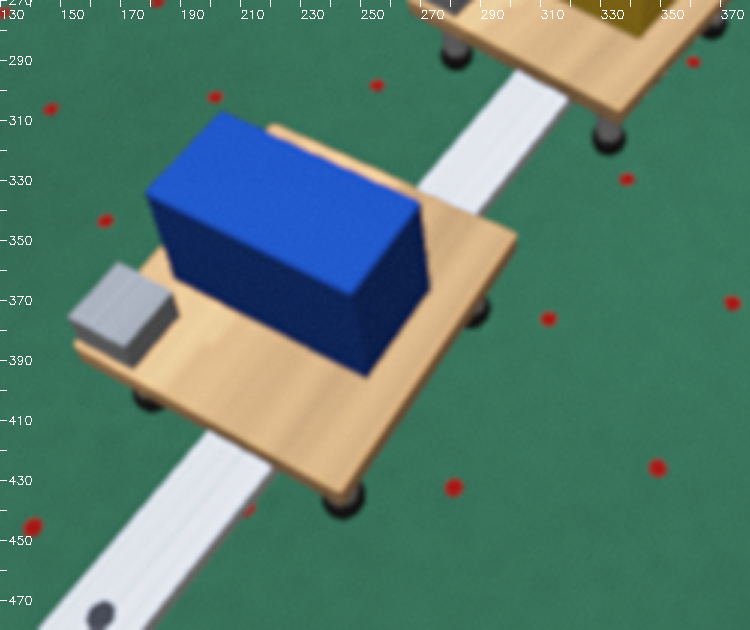

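```bash
cat > fit.py <<'E'
from h import *
from scipy.optimize import least_squares
from scipy.spatial.transform import Rotation as Ro
def fitstand(obs,x0):
    # obs: list (cam, local pt mm, uv)
    def f(p):
        R=Ro.from_rotvec(p[3:6]).as_matrix()
        return np.concatenate([(proj(c,R@(np.array(l)/1e3)+p[:3])[0]-uv) for c,l,uv in obs])
    r=least_squares(f,x0,loss='soft_l1'); return r.x,f(r.x).reshape(-1,2)
E
cat > m1.py <<'E'
from fit import *
L=[(401.3,415),(432.3,474.7),(301.3,220),(285.5,189.5),(335,286),(357.5,329.5)]
Rr=[(453,464.5),(420.8,405),(319.3,215.5),(312.5,204.5),(353,279.5),(376,322)]
l=np.array([back("scene",p,.008)[:2] for p in L]);r=np.array([back("scene",p,.008)[:2] for p in Rr])
def line(q):
    vx,vy,x,y=cv2.fitLine(q.astype(np.float32),cv2.DIST_L2,0,0,0).ravel();return np.array([vx,vy]),np.array([x,y])
for n,q in(('L',l),('R',r)):
    d,c=line(q);print(n,np.degrees(np.arctan2(d[1],d[0])),c,'res mm',np.round(((q-c)@[-d[1],d[0]])*1e3,1))
dl,cl=line(l);dr,cr=line(r)
d=dl*np.sign(dl@dr)+dr;d/=np.linalg.norm(d)
nrm=np.array([-d[1],d[0]]);off=((cl+cr)/2)@nrm
print('width',(cl-cr)@nrm*1e3,'strip dir',np.degrees(np.arctan2(d[1],d[0])),'ends',l[1],r[0])
M=lambda sx,sy,z,s=45,t=22:(sx*s,sy*t,z)
T=27.5
obs=[("scene",(45,22,T),(291,156.6)),("scene",(45,-22,T),(265.6,152)),("scene",(-45,22,T),(305.6,118.2)),("scene",(-45,-22,T),(281,114)),
("scene",(45,-22,-T),(268.4,174)),("scene",(45,22,-T),(292.6,178.2)),
("scene",(-60,60,-27),(330,140)),("scene",(60,-60,-27),(244,177.4)),("scene",(60,60,-27),(313,191)),("scene",(-60,-60,-27),(266,129)),
("side",(45,22,T),(367.4,175)),("side",(45,-22,T),(356,160)),("side",(-45,-22,T),(405,150)),("side",(-45,22,T),(418,163.6)),
("side",(45,-22,-T),(355,187.6)),("side",(-45,22,-T),(413.6,191)),
("side",(60,-60,-27),(337,178.4)),("side",(-60,60,-27),(433.6,203)),("side",(60,60,-27),(367.4,221.6))]
p0=back("scene",(285,150),.085)
best=None
for y in range(0,360,60):
    p,res=fitstand(obs,np.r_[p0,0,0,np.radians(y)])
    if best is None or abs(res).sum()<abs(best[1]).sum(): best=(p,res)
p,res=best
R=Ro.from_rotvec(p[3:]).as_matrix()
print('pos',p[:3],'\nR',R,'\nx yaw',np.degrees(np.arctan2(R[1,0],R[0,0])),'y yaw',np.degrees(np.arctan2(R[1,1],R[0,1])))
print('tilt',np.degrees(np.arccos(R[2,2])),'lean azim',np.degrees(np.arctan2(R[1,2],R[0,2])))
print('res',np.round(res,1).tolist())
print('dist of centre to strip centreline mm',(p[:2]@nrm-off)*1e3)
for sx in(1,-1):
  for sy in(1,-1):
    q=R@np.array([sx*.045,sy*.045,-.0795])+p[:3];print(sx,sy,q,'off strip mm',(q[:2]@nrm-off)*1e3)
np.savez('m1.npz',p=p,d=d,off=off,nrm=nrm)
E
python3 m1.py
```

```text
L 84.40669 [0.55316246 0.09720743] res mm [-0.2  0.2  0.2 -0.  -0.2  0. ]
R 84.27174 [0.5237264  0.10910677] res mm [ 0.2 -0.   0.8 -0.5 -0.3 -0.2]
width -30.466236 strip dir 84.33922 ends [0.57777121 0.35040607] [0.54806778 0.35337078]
pos [ 0.50906801 -0.17447345  0.08646198] 
R [[ 0.68158456 -0.73168128 -0.00921867]
 [ 0.73173758  0.68155654  0.00638655]
 [ 0.00161012 -0.01109863  0.99993711]] 
x yaw 47.03233985947677 y yaw 137.0313159105776
tilt 0.6425748175126531 lean azim 145.28637409463101
res [[0.6, -0.3], [-0.7, -0.6], [0.7, -0.2], [0.0, -0.4], [-0.5, 0.6], [0.6, 1.2], [0.1, -0.7], [-0.6, -0.5], [0.1, -0.8], [-1.0, -1.1], [-0.0, 0.3], [-0.6, 0.8], [0.1, 0.3], [0.7, 0.2], [-1.4, 1.5], [0.3, 1.2], [-0.5, 0.3], [0.4, -0.1], [-0.6, -1.8]]
dist of centre to strip centreline mm 1.848029739930479
1 1 [ 0.50754655 -0.11138295  0.00654   ] off strip mm 9.585232322022573
1 -1 [ 0.57339786 -0.17272304  0.00753888] off strip mm -61.99544366078402
-1 1 [ 0.44620393 -0.17723933  0.00639509] off strip mm 64.13271873406285
-1 -1 [ 0.51205525 -0.23857942  0.00739396] off strip mm -7.447957248743808
```

The fit gives 0.6° tilt, against the stated 7°. I'll test it against the visible feet by overlaying the fit and the two tilted hypotheses.

```bash
cat > ov.py <<'E'
from fit import *
def overlay(im,n,p,R,col):
    B=[(sx*45,sy*22,sz*27.5) for sz in(1,-1) for sx,sy in((1,1),(1,-1),(-1,-1),(-1,1))]
    Pl=[(sx*60,sy*60,-27) for sx,sy in((1,1),(1,-1),(-1,-1),(-1,1))]
    S=[(45+a*13,45+b*13,-11) for a,b in((1,1),(1,-1),(-1,-1),(-1,1))]
    F=[[(sx*45+8*np.cos(t),sy*45+8*np.sin(t),-79.5) for t in np.linspace(0,6.28,16)] for sx in(1,-1) for sy in(1,-1)]
    for q in [B[:4],B[4:],Pl,S]+F:
        uv=proj(n,(np.array(q)/1e3)@R.T+p);cv2.polylines(im,[np.round(uv*5*16).astype(np.int32)],True,col,1,cv2.LINE_AA,4)
E
python3 - <<'E'
from ov import *
z=np.load('m1.npz');p=z['p'];R=Ro.from_rotvec(p[3:]).as_matrix()
diag=R@np.array([1,1,0])/2**.5
fs=[R,Ro.from_rotvec(diag*np.radians(7)).as_matrix()@R,Ro.from_rotvec(-diag*np.radians(7)).as_matrix()@R]
o=[]
for n,x,y,w,h in(("scene",230,105,115,115),("side",325,140,125,115)):
  for k in range(3):
    a=cv2.resize(cv2.imread(f'pics/{n}0.png'),None,fx=5,fy=5,interpolation=cv2.INTER_CUBIC)
    overlay(a,n,p[:3],fs[k],(255,255,0))
    c=a[y*5:(y+h)*5,x*5:(x+w)*5]
    o.append(cv2.resize(c,(266,266)) if k else c)
    if k: cv2.imwrite(f'pics/ov_{n}{k}.png',c)
cv2.imwrite('pics/ov0.png',cv2.resize(np.hstack([cv2.resize(o[0],(500,500)),cv2.resize(o[3],(500,500))]),(800,400)))
cv2.imwrite('pics/ov1.png',np.vstack([np.hstack(o[1:3]),np.hstack(o[4:6])]))
E
```

```text
(no output)
```

View pics/ov0.png

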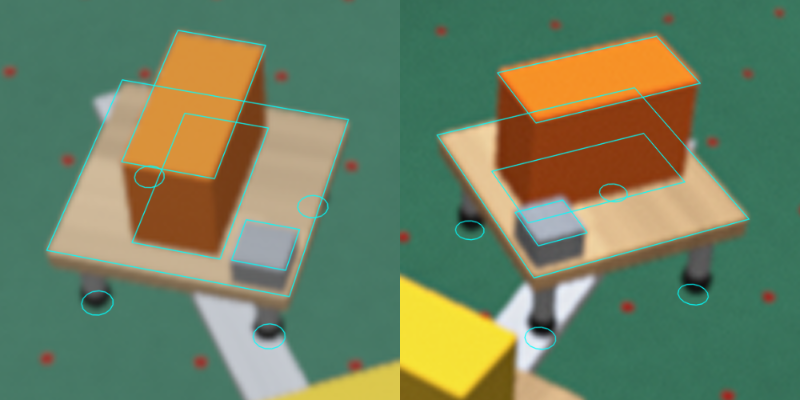

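View pics/ov1.png

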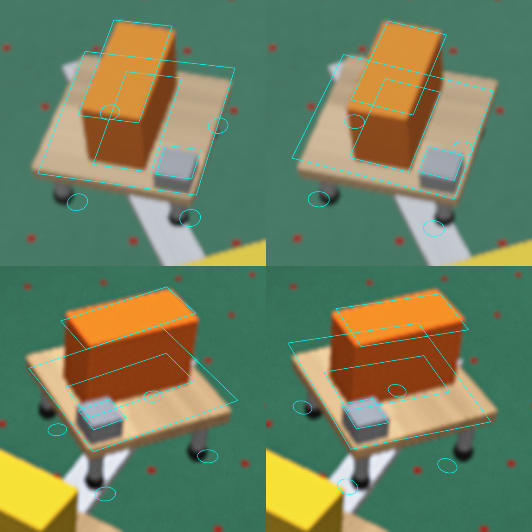

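```bash
cat > m2.py <<'E'
import io,contextlib
with contextlib.redirect_stdout(io.StringIO()):
    exec(open('m1.py').read())
S=lambda a,b:(45+13*a,45+13*b,-11)
obs+=[("scene",S(-1,-1),(300,168.6)),("scene",S(-1,1),(315.6,171.4)),("scene",S(1,1),(312,183)),("scene",S(1,-1),(296.6,180)),
("side",S(1,-1),(361,200.4)),("side",S(-1,-1),(376.4,196.4)),("side",S(-1,1),(383,205.4)),("side",S(1,1),(368,210))]
for sub in ("scene","side",""):
  for t in (0,8,-8):
    o=[q for q in obs if not sub or q[0]==sub]
    r0=(Ro.from_rotvec(np.radians([t*np.sin(np.radians(-92)),t*np.cos(np.radians(-92)),0]))*Ro.from_rotvec([0,0,np.radians(47)])).as_rotvec()
    p,res=fitstand(o,np.r_[p0,r0]);R=Ro.from_rotvec(p[3:]).as_matrix()
    print(sub,t,p[:3].round(4),'yaw',np.degrees(np.arctan2(R[1,0],R[0,0])).round(1),'tilt',np.degrees(np.arccos(R[2,2])).round(2),'az',np.degrees(np.arctan2(R[1,2],R[0,2])).round(0),'rms',(res**2).mean()**.5)
print('res',[(q[0][:2],q[1],r.round(1).tolist()) for q,r in zip(obs,res)])
for sx in(1,-1):
  for sy in(1,-1):
    q=R@np.array([sx*.045,sy*.045,-.0795])+p[:3];print(sx,sy,q,'off strip mm',(q[:2]@nrm-off)*1e3, proj("scene",q),proj("side",q))
E
python3 m2.py
```

```text
scene 0 [ 0.5068 -0.1796  0.0796] yaw 46.7 tilt 0.21 az 123.0 rms 0.47157068089760334
scene 8 [ 0.5068 -0.1796  0.0796] yaw 46.7 tilt 0.21 az 123.0 rms 0.47157068384633727
scene -8 [ 0.5068 -0.1796  0.0796] yaw 46.7 tilt 0.21 az 123.0 rms 0.47157068137211233
side 0 [ 0.5113 -0.1825  0.0822] yaw 46.8 tilt 1.26 az 122.0 rms 0.6649888421208412
side 8 [ 0.5113 -0.1825  0.0822] yaw 46.8 tilt 1.26 az 122.0 rms 0.6649888468617962
side -8 [ 0.5113 -0.1825  0.0822] yaw 46.8 tilt 1.26 az 122.0 rms 0.6649888445592899
 0 [ 0.5092 -0.1745  0.0866] yaw 46.9 tilt 0.45 az 160.0 rms 0.6920397872726116
 8 [ 0.5092 -0.1745  0.0866] yaw 46.9 tilt 0.45 az 160.0 rms 0.6920397821622374
 -8 [ 0.5092 -0.1745  0.0866] yaw 46.9 tilt 0.45 az 160.0 rms 0.6920397805436762
res [('sc', (45, 22, 27.5), [0.4, -0.4]), ('sc', (45, -22, 27.5), [-0.9, -0.7]), ('sc', (-45, 22, 27.5), [0.6, -0.3]), ('sc', (-45, -22, 27.5), [-0.0, -0.4]), ('sc', (45, -22, -27.5), [-0.6, 0.6]), ('sc', (45, 22, -27.5), [0.5, 1.2]), ('sc', (-60, 60, -27), [0.2, -0.7]), ('sc', (60, -60, -27), [-0.7, -0.5]), ('sc', (60, 60, -27), [-0.1, -0.9]), 
[... 503 characters left out ...]
11), [-0.3, -0.4]), ('si', (58, 32, -11), [-0.3, 0.4]), ('si', (32, 32, -11), [-0.7, 0.9]), ('si', (32, 58, -11), [0.2, 1.2]), ('si', (58, 58, -11), [-0.1, 0.3])]
1 1 [ 0.50768821 -0.11106589  0.00691755] off strip mm 9.475531716806596 [[307.29796114 201.62217665]] [[368.63627794 237.03614818]]
1 -1 [ 0.57337664 -0.17258505  0.00756761] off strip mm -61.96071851968288 [[257.94959132 192.04443015]] [[346.69029356 206.11454519]]
-1 1 [ 0.44616922 -0.1767571   0.00663704] off strip mm 64.21482911009451 [[320.00255514 164.38699806]] [[416.4468107  224.62178492]]
-1 -1 [ 0.51185765 -0.23827626  0.0072871 ] off strip mm -7.221421126395122 [[273.04357093 155.81865079]] [[391.63402975 195.50148546]]
```

All fits agree on near-level: yaw is about 46.9°, the centre is near the strip line, and the feet on the ++/-- diagonal are at about 7 mm. The 7° lean isn't visible. I'll hover above it and check with the wrist camera.

```bash
cat > mv.py <<'E'
from h import *
from scipy.spatial.transform import Rotation as Ro
def plan(target,yaw,o=None):
    o=o or bot.get_obs()
    R0=Ro.from_euler('xyz',o['tcp_rot'],degrees=True)
    R1=Ro.from_euler('xyz',[180,0,yaw],degrees=True)
    d=R0.inv().apply(np.array(target)-o['ee_pos']); w=(R0.inv()*R1).as_rotvec()
    print('t',o['time'],'shift',d.round(4),'turn',w.round(4))
E
python3 -c "
from mv import *
plan([.509,-.176,.231],-43.1)"
```

```text
t 0.15 shift [-5.278e-01  5.381e-01  3.000e-04] turn [1.0000e-03 7.0000e-04 1.9492e+00]
```

```bash
python3 -m creep '[[-0.528,0.538,0,0,0,1.949,1],[-0.528,0.538,0,0,0,1.949,1],[-0.528,0.538,0,0,0,1.949,1],[-0.528,0.538,0,0,0,1.949,1],[-0.528,0.538,0,0,0,1.949,1],[-0.528,0.538,0,0,0,1.949,1],[-0.528,0.538,0,0,0,1.949,1],[-0.528,0.538,0,0,0,1.949,1]]' 40; python3 -c "
from mv import *
plan([.509,-.176,.231],-43.1);print(bot.get_obs()['q'].round(1))"
```

```text
time: 0.95
ee_pos: [0.3645, 0.145, 0.2313]
tcp_rot: [-180.0, -0.0, -0.5]
wrist_force: [0.6, 0.9, -0.1]
opening: 0.0852
t 0.95 shift [1.473e-01 3.198e-01 3.000e-04] turn [-4.000e-04 -4.000e-04  7.435e-01]
[ 21.7 -16.4  -9.6  96.8   0.  112.2]
```

```bash
python3 -m creep '[[0.147,0.32,0,0,0,0.743,1],[0.147,0.32,0,0,0,0.743,1],[0.147,0.32,0,0,0,0.743,1],[0.147,0.32,0,0,0,0.743,1],[0.147,0.32,0,0,0,0.743,1],[0.147,0.32,0,0,0,0.743,1],[0.147,0.32,0,0,0,0.743,1],[0.147,0.32,0,0,0,0.743,1]]'; python3 -c "
from mv import *
o=bot.get_obs();plan([.509,-.176,.231],-43.1);print(o['q'].round(1),o['ee_pos'],o['tcp_rot'])
a=optics.camera('wrist');cv2.imwrite('pics/w1.png',a[:,:,::-1])
"
```

```text
time: 1.75
ee_pos: [0.5114, -0.1779, 0.2291]
tcp_rot: [179.9, 0.1, -43.0]
wrist_force: [-0.7, 0.6, -0.3]
opening: 0.0854
t 1.75 shift [-0.003   0.0002 -0.0019] turn [0.0017 0.0018 0.002 ]
[-19.2   3.9   8.7  94.9  -0.  113.8] [ 0.51135261 -0.17786872  0.229071  ] [ 1.79904101e+02  1.00438849e-01 -4.29829616e+01]
```

View pics/w1.png

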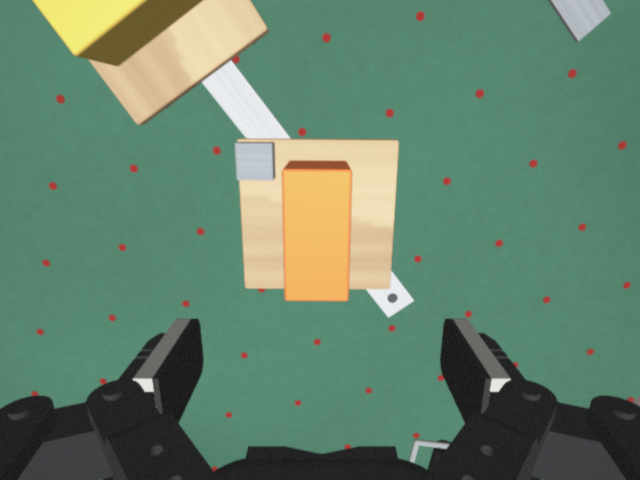

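Top view: block top corners are at (284,169), (351,168), (349,300) and (285,300), with the stop upper left. The block is square to the tool. I'll zoom in and fit.

```bash
python3 -c "
from h import *
a=cv2.imread('pics/w1.png');g(a,225,125,190,200,4,'pics/w1z.png')"
```

```text
(no output)
```

View pics/w1z.png

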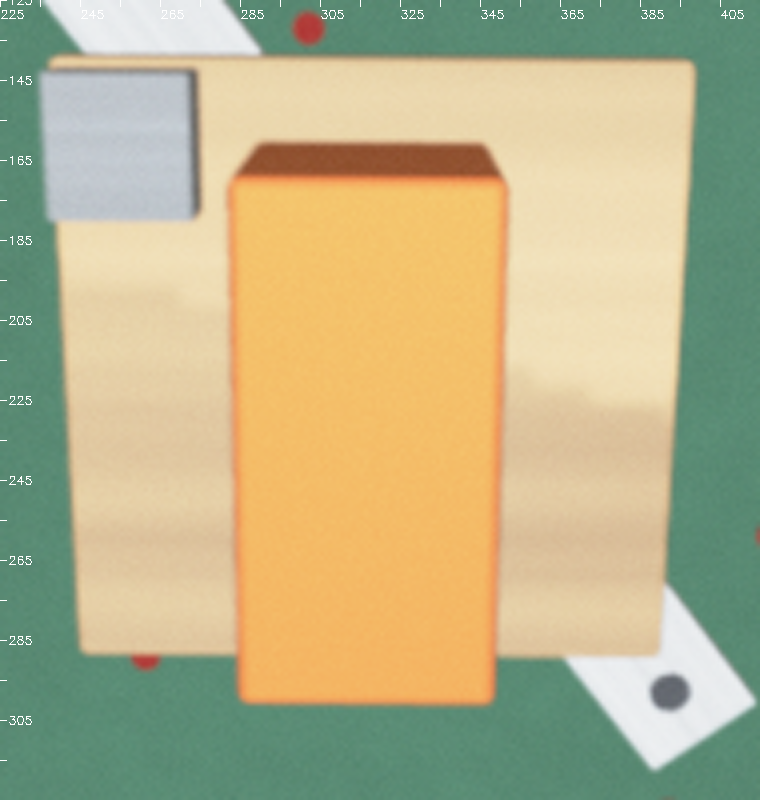

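```bash
cat > wr.py <<'E'
from mv import *
from scipy.optimize import least_squares
P['w']=None
def setw(pos,rot):
    c=optics.camera_params('wrist');T=np.eye(4);T[:3,:3]=Ro.from_euler('xyz',rot,degrees=True).as_matrix();T[:3,3]=pos
    C=np.linalg.inv(T@np.array(c['mount']));P['w']=dict(camera_matrix=np.array(c['camera_matrix']),R=C[:3,:3],t=C[:3,3])
E
cat > m3.py <<'E'
from wr import *
from fit import fitstand
setw([0.51135261,-0.17786872,0.229071],[179.904101,.100438849,-42.9829616])
l=[(235,125),(246.3,138.3),(366.8,289.2),(388.8,317.5)];r=[(278,125),(290.5,138.3),(392,272),(413.8,300.5)]
Lw=np.array([back('w',q,.008)[:2] for q in l]);Rw=np.array([back('w',q,.008)[:2] for q in r])
def line(q):
    vx,vy,x,y=cv2.fitLine(q.astype(np.float32),cv2.DIST_L2,0,0,0).ravel();return np.array([vx,vy]),np.array([x,y])
dl,cl=line(Lw);dr,cr=line(Rw);d=dl*np.sign(dl@dr)+dr;d/=np.linalg.norm(d)
if d[1]<0:d=-d
nrm=np.array([-d[1],d[0]]);off=(cl+cr)@nrm/2
print('strip ang',np.degrees(np.arctan2(d[1],d[0])),'width',(cl-cr)@nrm, 'cl point at y=-.176',off, 'end',Lw[-1],Rw[-1])
z=np.load('m1.npz');print('scene strip offset diff', z['off'],z['nrm'],off,nrm)
obs=[(60,60,-27,237,139.2),(60,-60,-27,398.8,140.5),(-60,-60,-27,390,289.2),(-60,60,-27,245,288.8),
(45,22,27.5,282.5,170),(45,-22,27.5,352,170.2),(-45,-22,27.5,348.5,301.2),(-45,22,27.5,285,301),
(45,22,-27.5,289.5,160.8),(45,-22,-27.5,346.8,160.8),
(58,58,-11,235,143),(58,32,-11,273.2,142.5),(32,32,-11,273.8,179.2),(32,58,-11,236.8,179.8)]
obs=[('w',o[:3],np.array(o[3:])) for o in obs]
p,res=fitstand(obs,np.r_[.509,-.176,.0865,0,0,.82]);R=Ro.from_rotvec(p[3:]).as_matrix()
print(p[:3],'yaw',np.degrees(np.arctan2(R[1,0],R[0,0])),'tilt',np.degrees(np.arccos(R[2,2])),'az',np.degrees(np.arctan2(R[1,2],R[0,2])))
print('res',res.round(1).tolist());print('centre off strip mm',(p[:2]@nrm-off)*1e3)
for sx in(1,-1):
  for sy in(1,-1):
    q=R@np.array([sx*.045,sy*.045,-.0795])+p[:3];print(sx,sy,q.round(4),'off',(q[:2]@nrm-off)*1e3)
E
python3 m3.py
```

```text
strip ang 84.6113 width 0.029515935 cl point at y=-.176 -0.5246476 end [ 0.48312494 -0.30552122] [ 0.51267265 -0.3080345 ]
scene strip offset diff -0.5256433 [-0.9951233   0.09863853] -0.5246476 [-0.99558055  0.09391195]
[ 0.50896427 -0.17653542  0.08558099] yaw 46.5698794833288 tilt 0.4158310896794304 az -109.02945676773341
res [[-0.1, -0.2], [0.4, -0.1], [-0.4, 0.2], [-0.2, -0.4], [-0.3, -0.5], [0.6, -0.2], [0.0, 0.0], [-0.1, -0.2], [-0.8, -0.8], [0.4, -0.4], [0.5, 0.3], [-0.7, 1.1], [-0.3, 1.4], [0.7, 0.5]]
centre off strip mm 1.3538799771918297
1 1 [ 0.5074 -0.1124  0.0065] off 8.928856346377746
1 -1 [ 0.5728 -0.1742  0.0062] off -61.95281849369305
-1 1 [ 0.4455 -0.1777  0.0059] off 64.38843799833627
-1 -1 [ 0.5109 -0.2396  0.0057] off -6.493236841734529
```

Scene/side and wrist agree: centre is (0.509,-0.1765,0.086), yaw 46.7°, level, strip at 84.5°. Descend and grip the block.

```bash
python3 -c "
from mv import *
plan([.509,-.1765,.070],-43.3)"
```

```text
t 1.8 shift [-0.0004  0.0013  0.1596] turn [0.0012 0.0024 0.0062]
```

```bash
python3 -m creep '[[0,0.001,0.04,0,0,0.006,1],[0,0.001,0.08,0,0,0.006,1],[0,0.001,0.11,0,0,0.006,1],[0,0.001,0.135,0,0,0.006,1],[0,0.001,0.155,0,0,0.006,1],[0,0.001,0.160,0,0,0.006,1],[0,0.001,0.160,0,0,0.006,1]]'; python3 -c "
from mv import *
plan([.509,-.1765,.070],-43.3)
a=optics.camera('scene');cv2.imwrite('pics/s2a.png',a[:,:,::-1]);g(a[:,:,::-1],230,80,150,140,5,'pics/s2az.png')
"
```

```text
time: 2.5
ee_pos: [0.5092, -0.1733, 0.0712]
tcp_rot: [180.0, 0.1, -43.0]
wrist_force: [0.8, 0.0, 0.1]
opening: 0.0854
t 2.5 shift [0.002  0.0024 0.0012] turn [0.0003 0.0009 0.0046]
```

View pics/s2az.png

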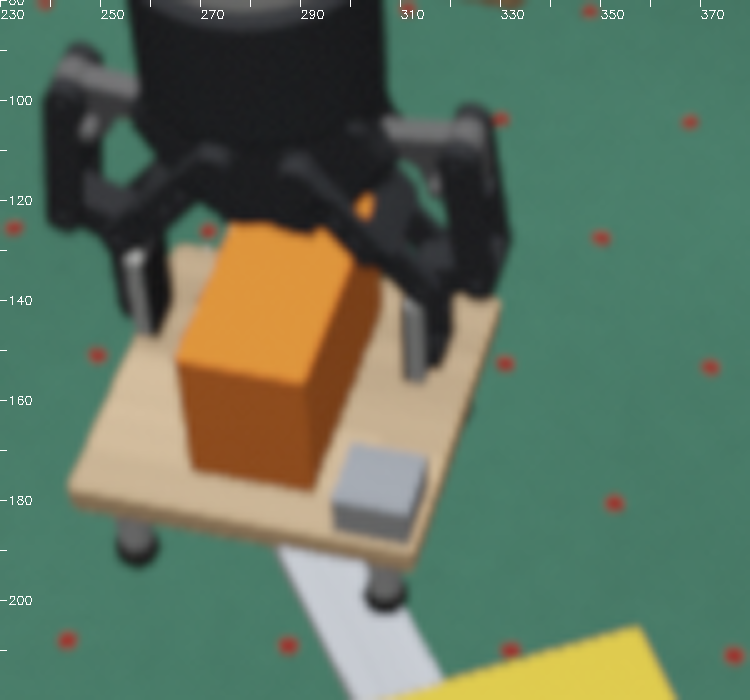

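The fingers straddle the block, clear of the stop and the plate. Closing.

```bash
python3 -m creep '[[0.001,0.001,0.001,0,0,0.004,0.5],[0.001,0.001,0.001,0,0,0.004,0.4],[0.001,0.001,0.001,0,0,0.004,0.3],[0.001,0.001,0.001,0,0,0.004,0.3],[0.001,0.001,0.001,0,0,0.004,0.3],[0.001,0.001,0.001,0,0,0.004,0.3]]' 45; python3 -c "
from mv import *
o=bot.get_obs();print(o['wrist_force'],o['torque'],o['opening'],o['tcp_rot'])"
```

```text
time: 3.15
ee_pos: [0.5102, -0.1759, 0.0711]
tcp_rot: [-180.0, -0.1, -43.3]
wrist_force: [-0.4, -0.7, 5.8]
opening: 0.0437
[-0.40979206 -0.7113266   5.8005444 ] [-0.07860586 -0.06932191 -0.22434846] 0.04367998678803963 [-1.79968868e+02 -8.20669827e-02 -4.33341656e+01]
```

```bash
python3 -m creep '[[0,0,-0.004,0,0,0,0.3],[0,0,-0.008,0,0,0,0.3],[0,0,-0.009,0,0,0,0.3],[0,0,-0.009,0,0,0,0.3]]' 45; python3 -c "
from mv import *
o=bot.get_obs();print(o['wrist_force'],o['torque'],o['opening'],o['tcp_rot'])
for n,x,y in(('scene',230,80),('side',310,100)):
  a=optics.camera(n)[:,:,::-1];g(a,x,y,150,140,3,f'pics/{n}L.png')
cv2.imwrite('pics/L.png',np.hstack([cv2.resize(cv2.imread(f'pics/{n}L.png'),(400,400)) for n in('scene','side')]))
"
```

```text
time: 3.55
ee_pos: [0.5096, -0.1756, 0.0791]
tcp_rot: [180.0, 0.0, -43.3]
wrist_force: [-0.0, -0.5, -5.4]
opening: 0.0437
[-0.01378285 -0.49724012 -5.37152571] [-0.00421295 -0.01373215  0.01332863] 0.04371776361064209 [ 1.79986412e+02  2.57844236e-02 -4.33116373e+01]
```

View pics/L.png

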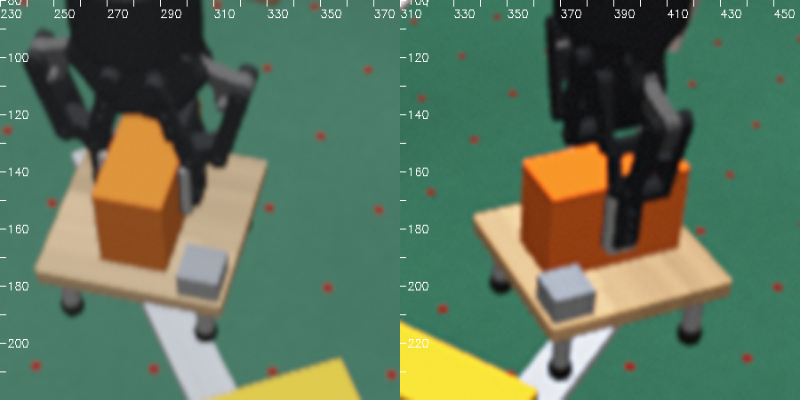

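The stand is carried level (about 5 N down on the wrist). Now turn it -52.2° in world.

```bash
python3 -m creep '[[0,0,0,0,0,0.12,0.3],[0,0,0,0,0,0.24,0.3],[0,0,0,0,0,0.36,0.3],[0,0,0,0,0,0.48,0.3],[0,0,0,0,0,0.60,0.3],[0,0,0,0,0,0.72,0.3],[0,0,0,0,0,0.83,0.3],[0,0,0,0,0,0.911,0.3]]' 45; python3 -m creep '[[0,0,0,0,0,0,0.3],[0,0,0,0,0,0,0.3]]' 45; python3 -c "
from mv import *
plan([.509,-.1765,.079],-95.5)
o=bot.get_obs();print(o['wrist_force'],o['torque'],o['opening'],o['tcp_rot'],o['q'],o['ee_pos'])
for n,x,y in(('scene',230,80),('side',310,100),('wrist',120,0)):
  a=optics.camera(n)[:,:,::-1];cv2.imwrite(f'pics/{n}T.png',a)
  if n!='wrist':g(a,x,y,150,140,3,f'pics/{n}Tz.png')
cv2.imwrite('pics/T.png',np.hstack([cv2.resize(cv2.imread(f'pics/{n}Tz.png'),(400,400)) for n in('scene','side')]))
"
```

```text
time: 4.45
ee_pos: [0.5095, -0.1756, 0.0789]
tcp_rot: [180.0, 0.0, -95.8]
wrist_force: [-0.1, -0.0, -4.2]
opening: 0.0437
time: 4.65
ee_pos: [0.5096, -0.1756, 0.0791]
tcp_rot: [180.0, 0.0, -95.4]
wrist_force: [-0.2, 0.6, -4.5]
opening: 0.0439
t 4.65 shift [0.001  0.0005 0.0001] turn [0.0004 0.0001 0.0023]
[-0.2196924   0.55363387 -4.48936838] [-0.07694327  0.07236432  0.02930706] 0.04389619273852484 [ 1.79977614e+02  5.85968349e-03 -9.53664714e+01] [-1.90115319e+01  3.27100035e+00 -8.56050862e+00  7.81916279e+01
  4.13200735e-04  1.66354938e+02] [ 0.50957785 -0.17557428  0.07907685]
```

View pics/T.png

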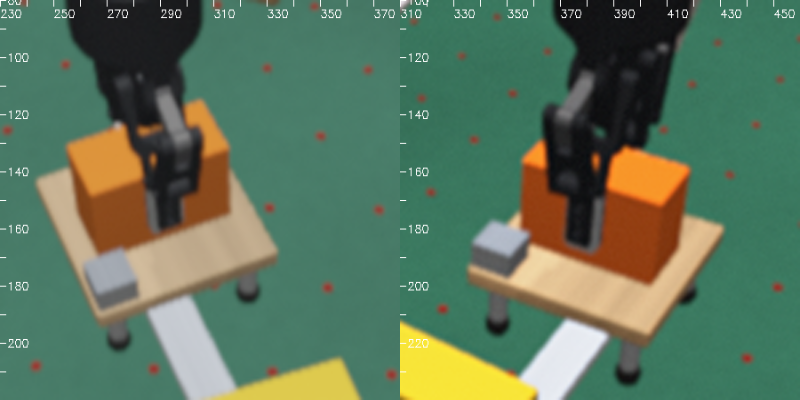

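View pics/wristT.png

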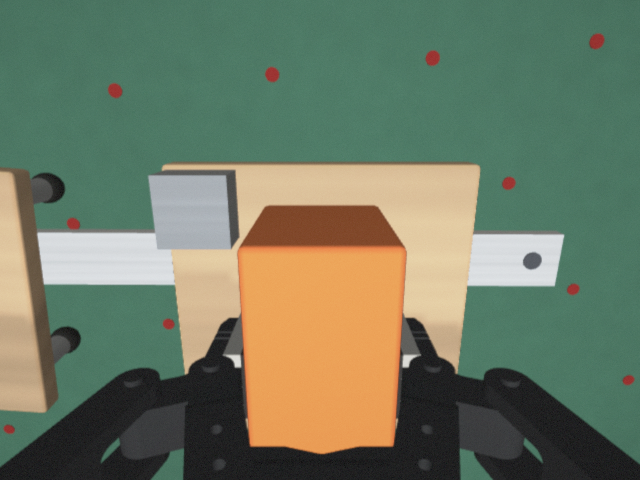

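The stand is square to the strip: plate edge at rows 163→164, strip edge at 231→234, both within 0.3°. The two front feet are clear on either side of the strip. Lowering.

```bash
python3 -m creep '[[0,0,0.004,0,0,0,0.3],[0,0,0.008,0,0,0,0.3],[0,0,0.011,0,0,0,0.3],[0,0,0.013,0,0,0,0.3],[0,0,0.014,0,0,0,0.3],[0,0,0.014,0,0,0,0.3]]' 45; python3 -m creep '[[0,0,0.0005,0,0,0,0.3],[0,0,0.001,0,0,0,0.3]]' ;python3 -m creep '[[0,0,0.0005,0,0,0,0.3],[0,0,0.001,0,0,0,0.3]]'
```

```text
time: 5.4
ee_pos: [0.5096, -0.1756, 0.0651]
tcp_rot: [180.0, 0.0, -95.5]
wrist_force: [0.1, -0.1, -5.5]
opening: 0.0436
time: 5.6
ee_pos: [0.5098, -0.1757, 0.0645]
tcp_rot: [-180.0, -0.0, -95.5]
wrist_force: [-0.6, -0.0, -6.0]
opening: 0.0438
time: 5.8
ee_pos: [0.5098, -0.1757, 0.0635]
tcp_rot: [-180.0, -0.0, -95.5]
wrist_force: [-1.0, 0.5, -1.7]
opening: 0.0433
```

```bash
python3 -m creep '[[0,0,0.0005,0,0,0,0.3],[0,0,0.0005,0,0,0,0.3]]'; python3 -c "
from mv import *
o=bot.get_obs();print(o['wrist_force'],o['torque'])
for n,x,y in(('scene',230,80),('side',310,100)):
  a=optics.camera(n)[:,:,::-1];g(a,x,y,150,140,3,f'pics/{n}D.png')
cv2.imwrite('pics/D.png',np.hstack([cv2.resize(cv2.imread(f'pics/{n}D.png'),(400,400)) for n in('scene','side')]))
"
```

```text
time: 6.0
ee_pos: [0.5098, -0.1757, 0.0634]
tcp_rot: [-180.0, -0.0, -95.5]
wrist_force: [-2.7, 0.7, 1.4]
opening: 0.0436
[-2.73865711  0.69419721  1.35844389] [-0.00604307  0.47764844  0.03802962]
```

View pics/D.png

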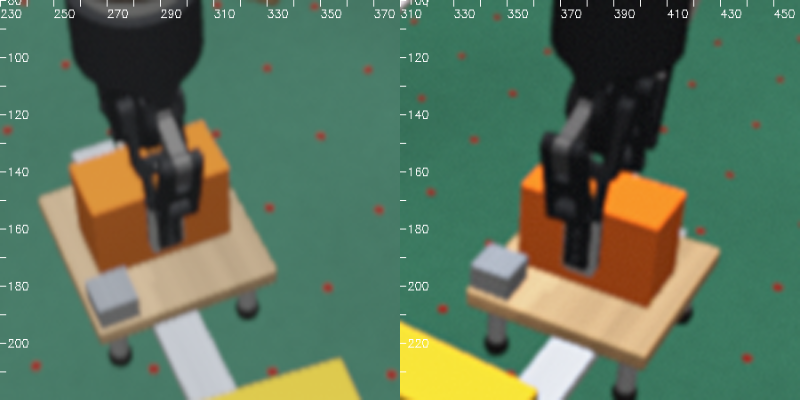

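The weight is off the gripper and the feet look down. Open, then rise straight up.

```bash
python3 -m creep '[[0,0,0,0,0,0,0.55],[0,0,0,0,0,0,0.6],[0,0,0,0,0,0,0.8],[0,0,0,0,0,0,1],[0,0,0,0,0,0,1],[0,0,0,0,0,0,1]]'; python3 -m creep '[[0,0,-0.02,0,0,0,1],[0,0,-0.05,0,0,0,1],[0,0,-0.09,0,0,0,1],[0,0,-0.13,0,0,0,1],[0,0,-0.17,0,0,0,1],[0,0,-0.17,0,0,0,1],[0,0,-0.17,0,0,0,1]]'; python3 -c "
from mv import *
o=bot.get_obs();print(o['ee_pos'].tolist(),o['tcp_rot'].tolist(),o['wrist_force'])
for n in('scene','side','wrist'):
  a=optics.camera(n)[:,:,::-1];cv2.imwrite(f'pics/{n}F.png',a)
g(cv2.imread('pics/wristF.png'),190,120,260,200,3,'pics/wFz.png')
g(cv2.imread('pics/sideF.png'),325,140,125,115,5,'pics/sideFz.png')
g(cv2.imread('pics/sceneF.png'),230,115,115,110,5,'pics/sceneFz.png')
"
```

```text
time: 6.7
ee_pos: [0.5097, -0.1757, 0.0628]
tcp_rot: [-180.0, 0.0, -95.5]
wrist_force: [-0.1, 0.1, -0.3]
opening: 0.0854
time: 7.4
ee_pos: [0.5102, -0.1758, 0.2335]
tcp_rot: [-179.9, -0.0, -95.5]
wrist_force: [0.2, -0.6, 0.1]
opening: 0.0853
[0.5101558660300236, -0.17580890602905708, 0.23353531534234348] [-179.90116915192854, -0.024235366325246845, -95.51424193351808] [ 0.16675724 -0.63031716  0.09534029]
```

View pics/wFz.png

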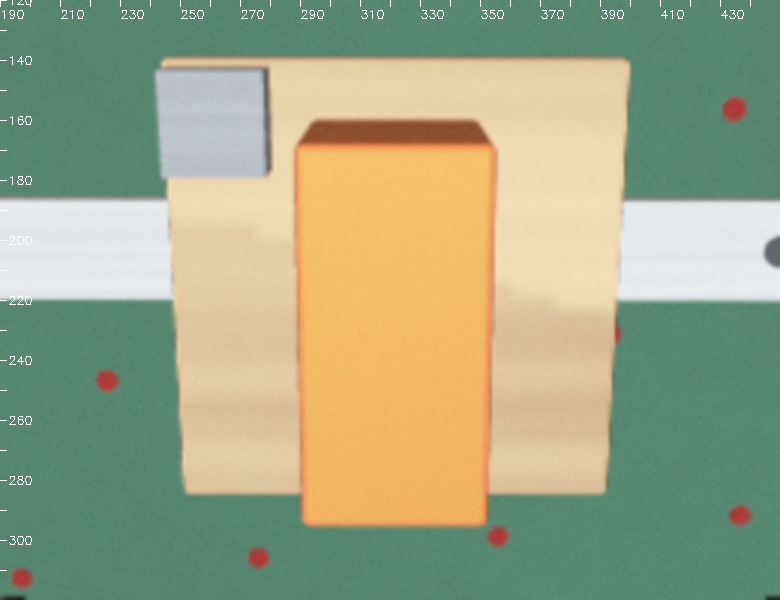

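View pics/sideFz.png

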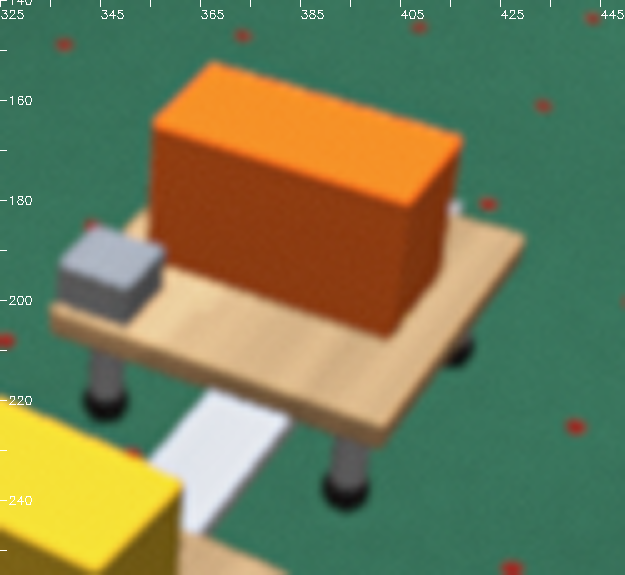

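View pics/sceneFz.png

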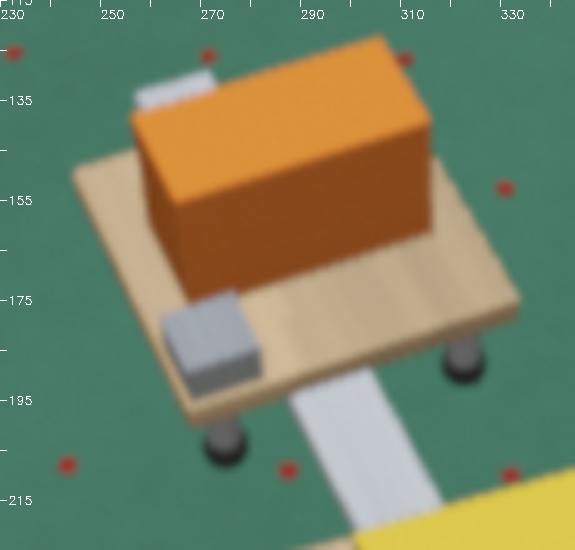

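The wrist view shows the plate and strip edges parallel, with the front feet on the green on both sides. I'll fit it numerically, and check that the neighbours haven't moved.

```bash
cat > m4.py <<'E'
from wr import *
from fit import fitstand
setw([0.51016,-0.17581,0.233535],[-179.901,-.0242,-95.514])
l=np.array([back('w',q,.008)[:2] for q in((190,186.3),(450,186.7))]);r=np.array([back('w',q,.008)[:2] for q in((190,220),(450,220.3))])
d=(l[0]-l[1])+(r[0]-r[1]);d/=np.linalg.norm(d);nrm=np.array([-d[1],d[0]]);off=((l.mean(0)+r.mean(0))/2)@nrm
print('strip',np.degrees(np.arctan2(d[1],d[0])),'width',(l.mean(0)-r.mean(0))@nrm)
obs=[(60,60,-27,243.3,139.7),(60,-60,-27,400,140.3),(-60,-60,-27,391.7,284.7),(-60,60,-27,251.7,284.3),
(45,22,27.5,288.3,168.3),(45,-22,27.5,355.3,168.3),(-45,-22,27.5,352,295.3),(-45,22,27.5,291,295.3)]
p,res=fitstand([('w',o[:3],np.array(o[3:])) for o in obs],np.r_[.509,-.176,.08,0,0,-.1]);R=Ro.from_rotvec(p[3:]).as_matrix()
y=np.degrees(np.arctan2(R[1,0],R[0,0]))
print(p[:3],'yaw',y,'y-axis vs strip',y+90-np.degrees(np.arctan2(d[1],d[0])),'tilt',np.degrees(np.arccos(R[2,2])),'rms',(res**2).mean()**.5)
for sx in(1,-1):
  for sy in(1,-1):
    q=R@np.array([sx*.045,sy*.045,-.0795])+p[:3];print(sx,sy,q.round(4),'off',((q[:2]@nrm-off)*1e3).round(1))
a=cv2.imread('pics/scene0.png').astype(int);b=cv2.imread('pics/sceneF.png').astype(int)
print('neighbour diff',abs(a-b)[225:470,285:460].max(),abs(a-b)[225:470,285:460].mean(), (abs(a-b)[225:470,285:460].max(2)>40).sum())
E
python3 m4.py; python3 -c "
from workcell import bot;print(bot.get_obs()['time'])"
```

```text
strip 84.43005463460808 width -0.03114016289231501
[ 0.50966853 -0.17646136  0.07880656] yaw -5.580503089848808 y-axis vs strip -0.01055772445688774 tilt 0.32568391493358606 rms 0.19674190050039272
1 1 [ 5.593e-01 -1.361e-01 -5.000e-04] off -43.8
1 -1 [ 5.505e-01 -2.257e-01 -4.000e-04] off -43.7
-1 1 [ 0.4697 -0.1274 -0.001 ] off 46.2
-1 -1 [ 0.461  -0.217  -0.0009] off 46.3
neighbour diff 5 0.39528085519922257 0
7.55
```

View pics/sceneF.png

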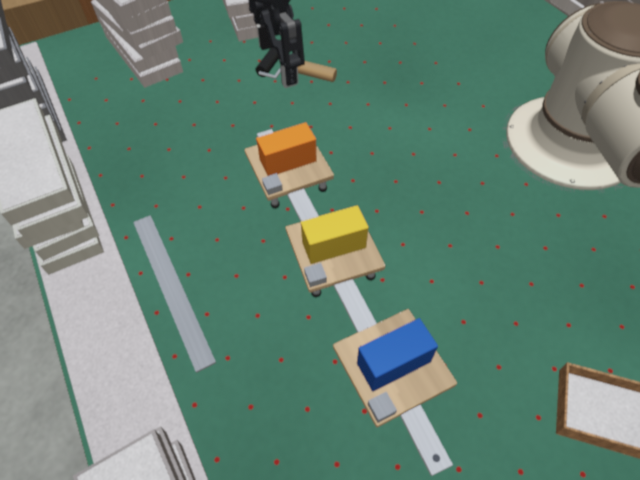

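The orange stand is square with all feet at table height, it's standing like the others, the gripper is clear and the neighbours haven't moved. Handing in.

```bash
python3 -c "
from workcell import bot;print(bot.job_done())"
```

```text
the job is handed in; nothing more can be done
None
```

The orange stand now straddles the strip squarely with all four feet on the table, and I handed the job in at about 7.6 s. I gripped the block across its width, raised the stand about 8 mm, turned it 52° on the spot, set it down, opened the gripper and rose clear.

**Last checks (wrist-camera fit after release):**
- **Squareness:** within 0.1° of the strip.
- **Position:** the centre moved less than 1 mm and sits about 1 mm off the strip's centre line. The feet are 44–46 mm either side of it.
- **Feet and tilt:** all four undersides measure within 1 mm of table height. The fitted tilt is 0.3°, within measurement error.
- **Neighbours:** scene pictures from before and after show no change at the blue and yellow stands.
- **Forces:** the highest wrist force I read was about 6 N, and it was near zero after release.

**One disagreement:** the brief gives a 7° lean towards the corner stop at the start. My fits from the scene and side cameras and from the wrist camera all showed the stand nearly level (under about 1.3°), perched on the strip on the stop-corner foot and the one diagonally opposite.

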